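Raise the lift of a chilled well and unload its tubes into a tray

TASK

The samples in the chilled well are ready to go. Raise the well's lift by its black side grip until the pawl catches in the upper notch and holds it up by itself, and let go; then pull every tube straight up out of the light stand, which must stay standing on the lift's shelf without tipping or coming up with a tube, and lay all the tubes down inside the white transport tray without dropping them. Leave the other things on the table alone.

Things in the scene. Friction and masses are not known exactly. Their poses are not given: they have to be found in the camera images.
- chill_well: White insulated open-topped box, fixed: 202 mm long (x), 100 mm wide (y), black rim 135 mm up. Origin on the table top; x points from the control panel (near end, x = -122 mm) to the column (aluminium, 24 x 24 mm, at x = +101, y = 0, top 208 mm up) at the far end. The steel well inside runs from x = -108 to +66, y = -35 to +35 mm.
- lift (a joint): Height of the lift, m: 0 lowered (start), travel to 0.078. Raised past about 0.071 and let go, it settles with its sprung pawl on the upper notch at about 0.070; let go lower, it sinks back to 0. About 0.6 kg with its load, damped; about 8 N raises it slowly. The pawl itself needs no touching.
- lift_grip (a point): Centre of the lift's black grip: a level bar 75 mm long (along the well's x), 14 mm thick (y), 22 mm tall, beside the well on its -y side, 51 mm clear of the wall. Pinch it from above across the 14 mm. It moves straight up with the lift; lowered, its centre is 115 mm up, at x = +30, y = -108 mm in the well's frame, the rim 20 mm higher; with the lift caught it is 185 mm up and stands between well and tray: carry over it.
- shelf_top (a point): Middle of the top face of the lift's shelf (164 x 62 mm, 5 mm lips) inside the well, where the tube stand stands: x = -20, y = 0 in the well's frame, 30 mm above the table lowered, 100 mm when the lift is caught in the upper notch. Its axes are the well's.
- tube_stand: Light loose stand of bright sheet metal, 150 x 44 x 55 mm, 55 g, long side (x) along the well, standing on the lift's shelf. Origin at the middle of its underside. Five places along x at -56, -28, 0, +28, +56 mm: 17 mm holes in the top sheet (top face 55 mm up) and in a lower sheet (14 to 17 mm up); tubes stand on the base sheet, 3 mm up.
- tray: White shallow transport tray with a grey liner, loose, 170 x 150 x 26 mm outside (x, y, z), walls 4 mm, inside floor 4 mm above its underside. Origin at the middle of its underside, z up. Behind it is a machine whose tower (y -0.43 to -0.58 m) overhangs from x = 0.54 m and whose orange tray overhangs from x = 0.60 m, both from 0.26 m up.
- vial: Bystander: small clear vial with a white cap, 27 mm dia., 60 mm tall, standing near the front edge; origin under its middle. Leave alone.
- amber_bottle: Bystander: brown bottle, 52 mm dia., 110 mm tall, near the front edge; origin under its middle. Leave alone.
- tube_1: Capped sample tube, 15 mm dia., 88 mm long, round bottom, ribbed cap over the top 12 mm, 16 g; starts upright in one of the stand's places, its cap 14 mm below the rim of the well while the lift is lowered. Origin at its bottom end, z axis along the tube to the cap. 3 to 5 of the five tubes are present; None if absent.
- tube_1_mid (a point): Middle of tube_1, 44 mm from its bottom end on its axis; None if absent.
- tube_2: Capped sample tube, 15 mm dia., 88 mm long, round bottom, ribbed cap over the top 12 mm, 16 g; starts upright in one of the stand's places, its cap 14 mm below the rim of the well while the lift is lowered. Origin at its bottom end, z axis along the tube to the cap. 3 to 5 of the five tubes are present; None if absent.
- tube_2_mid (a point): Middle of tube_2, 44 mm from its bottom end on its axis; None if absent.
- tube_3: Capped sample tube, 15 mm dia., 88 mm long, round bottom, ribbed cap over the top 12 mm, 16 g; starts upright in one of the stand's places, its cap 14 mm below the rim of the well while the lift is lowered. Origin at its bottom end, z axis along the tube to the cap. 3 to 5 of the five tubes are present; None if absent.
- tube_3_mid (a point): Middle of tube_3, 44 mm from its bottom end on its axis; None if absent.
- tube_4: Capped sample tube, 15 mm dia., 88 mm long, round bottom, ribbed cap over the top 12 mm, 16 g; starts upright in one of the stand's places, its cap 14 mm below the rim of the well while the lift is lowered. Origin at its bottom end, z axis along the tube to the cap. 3 to 5 of the five tubes are present; None if absent.
- tube_4_mid (a point): Middle of tube_4, 44 mm from its bottom end on its axis; None if absent.
- tube_5: Capped sample tube, 15 mm dia., 88 mm long, round bottom, ribbed cap over the top 12 mm, 16 g; starts upright in one of the stand's places, its cap 14 mm below the rim of the well while the lift is lowered. Origin at its bottom end, z axis along the tube to the cap. 3 to 5 of the five tubes are present; None if absent.
- tube_5_mid (a point): Middle of tube_5, 44 mm from its bottom end on its axis; None if absent.

How it is judged:
By the outcome, as a careful person would: the job done as asked, in the order asked, and still so for the second after the job is handed in, with the robot touching nothing.
Of tube_1, tube_2, tube_3, tube_4, tube_5 only 3 to 5 are there at a start; the rules pass over those that are not, and their reading is None.
At some moment in a run one of tray may be knocked a few centimetres aside while the robot is not near it.
It also fails if it takes over 210 s, if anything falls off the work surface, if the arm or the gripper's body presses on something with over 40 N, if the wrist force passes 120 N, or if a joint passes its speed limit or range.

ROBOT

A 7-joint arm with a two-finger parallel gripper is mounted at the origin on a cart in front of the work surface, level with it; the furniture and walls round the work are solid. World frame = base frame: x ahead of the robot, y to its left, z up, the work surface at z = 0. Lengths are in m, angles in degrees, forces in N, time in s.
With the tool pointing down it reaches from about 0.375 to 0.925 m from the base axis. Payload 3.1 kg.
Tool frame: the origin (TCP) lies at the very end of the fingers, on their centre line; the grasp point (between the pads) lies 19 mm behind it (tcp_to_grasp is the distance from the TCP to the grasp point, in m); z points along the fingers, y is the direction in which the jaws open and shut (so a half turn about z gives the same grasp; the last joint's range is limited). The gripper opens to 85 mm and grips with 20 to 120 N. Pads are 22 mm wide; open, the fingers measure 114 mm over their backs; the gripper's body (76 mm by 85 mm) begins 54 mm behind the grasp point. The pads swing forward as they close: fully open they stand 13 mm farther back than shut.
Start: joints at [67.219, 21.939, 2.515, 91.553, -1.026, 66.532, -2.859], TCP at [0.192, -0.621, 0.192] pointing down, gripper open.
Joint ranges: [-149.38, 149.38], [-23.57, 123.04], [-84.95, 90], [0, 143.3], [-89.99, 269.99], [3.08, 112.72], [-163.45, 163.45]. Speed limits (degrees/s): [159.86, 159.86, 180, 180, 180, 180, 180].

INTERFACE

Orientations are given as a 3x3 rotation matrix whose columns are the frame's x, y, z axes.
In Python, from station import * gives the robot as it stands. The module is installed in compiled form; this text tells all that it offers. Calls block until the motion is done:
- movep(position, orientation): joint-space move of the TCP to a pose.
- move_l(position, rotation=None, v=0.15, force_limit=None): straight line of the TCP; rotation=None keeps the orientation; v is the mean speed in m/s. With force_limit (N) it stops when the force on the tool has changed by that much, and returns True; else False.
- goto_joints(angles): joint-space move.
- command_gripper(opening, strength=None): finger opening in m; strength is the grip in N (None keeps the last); returns when the fingers have stopped.
- sleep(seconds).
- ik(position, orientation): joint angles nearest the present ones, or None.
- capture(name): name is "scene" or "top" or "wrist"; returns a dict with "frame" (480x640x3 uint8, red, green, blue), "fx", "fy", "cx", "cy" (pixels), "k1" (the pictures are not rectified: a ray, as slopes to the right and down, at radius r is drawn at 1 + k1 r^2 times it, then the intrinsics apply), "rvec" (rotation vector, rad) and "tvec" (3), from world to camera coordinates, as OpenCV has them; the wrist camera has in their place "T_tool_cam" (4x4, takes a point from camera to tool coordinates, whose origin is the TCP and whose axes are the flange's). Camera axes: x right, y down, z forward; pixel columns grow to the right and rows downward; lengths in m; the calibration is good to about 2 mm. A picture is of the moment at which its call begins: read the wrist's pose just before it. There is no depth.
A pose or a line that the arm cannot do raises PlanningError and nothing moves.
- close_job(): hands the job in, once; it reports no verdict.
Trained networks look in a picture, given as the dict that the camera call returned (one of the last four; its "shot" number tells which), for a name from the list of things; names that differ only in an ending like _2 or _b are one class to them, and where a whole thing is asked for, a point or a joint stands for the part that bears it (a point fixed in the world has none). Each returns a list of dicts, best first, with "confidence" (0 to 1); they miss things now and then, are a little off and sometimes report something else, mostly with a low value. They report only what shows in the picture. A call takes as long as a camera call.
- find_in(picture, name): "at" ([column, row] in pixels, amid what is visible of it).
Readings, each from a call of its own:
- read_clock(): time.
- read_qpos(): joint angles.
- read_joint_velocities(): joint speeds.
- read_effort(): joint torques, N m.
- read_tcp_pos(): TCP position.
- read_tcp_rot(): TCP orientation.
- read_wrist_force(): force on the tool from outside, world axes, zero at the start.
- read_ft_torque(): the same for the moment, N m.
- read_width(): finger opening in m.
Only numpy, scipy, OpenCV 4.12 (cv2) and the standard library are available. Lean on these libraries where they do the work, as an engineer would, in place of code of your own. Each camera call takes 0.05 s, during which the arm holds its last target.

## Working session

There is one attempt and no reset: what is moved stays moved. The work goes in short steps, each a Python script; the robot and the scene stay as the last script left them, time stands still between calls to the robot, and variables do not carry over. Pictures are saved under pics/ and viewed, and the job is handed in when it is done.

```bash
mkdir -p pics; ls
python3 - <<'E'
from station import *
import cv2
print(read_clock(),read_tcp_pos(),read_tcp_rot(),read_width())
for n in ["scene","top","wrist"]:
    p=capture(n); cv2.imwrite(f"pics/{n}0.png",p["frame"][:,:,::-1])
    print({k:v for k,v in p.items() if k!="frame"})
    if n!="wrist":
        for o in ["chill_well","lift_grip","tube_stand","tray","tube_1","vial","amber_bottle"]:
            print(o,[(d["at"],round(d["confidence"],2)) for d in find_in(p,o)])
E
```

```text
pics
0.0 [ 0.19164847 -0.61999463  0.19106617] [[ 9.55374016e-01  2.95397494e-01 -8.99916299e-04]
 [ 2.95398837e-01 -9.55370824e-01  2.47320526e-03]
 [-1.29175140e-04 -2.62867027e-03 -9.99996537e-01]] 0.08539705192085177
{'fx': 542.3782187130249, 'fy': 542.3782187130249, 'cx': 313.4984940700074, 'cy': 246.46501156082087, 'k1': 0.03478823560909294, 'rvec': array([ 0.91499578, -2.57826872,  0.97140123]), 'tvec': array([0.10091472, 0.43162528, 0.60032101]), 'shot': 1}
chill_well [([226.4, 292.3], 0.7)]
lift_grip [([194.0, 246.4], 0.6)]
tube_stand [([216.8, 300.5], 0.63)]
tray [([331.9, 227.0], 0.89)]
tube_1 [([219.9, 302.0], 0.69), ([202.4, 276.7], 0.66), ([231.2, 313.8], 0.59)]
vial [([353.0, 323.2], 0.96)]
amber_bottle [([406.5, 279.7], 0.6)]
{'fx': 480.1346383334403, 'fy': 480.1346383334403, 'cx': 317.48177085623195, 'cy': 234.48096428716798, 'k1': -0.07425289308397515, 'rvec': array([ 1.93824168, -2.24623668,  0.27667302]), 'tvec': array([-0.26148544,  0.45484441,  0.83259888]), 'shot': 2}
chill_well [([235.6, 221.4], 0.94)]
lift_grip [([234.3, 178.8], 0.92)]
tube_stand [([224.4, 242.2], 0.92), ([368.0, 215.2], 0.45)]
tray [([369.0, 219.3], 0.97), ([217.5, 236.3], 0.31)]
tube_1 [([218.1, 203.4], 0.64), ([214.2, 268.9], 0.6), ([212.8, 248.8], 0.6), ([216.6, 239.0], 0.5)]
vial []
amber_bottle [([370.9, 312.4], 0.72)]
{'fx': 348.8562766526903, 'fy': 348.8562766526903, 'cx': 322.1797446219473, 'cy': 238.62453851299173, 'k1': 0.014980054798414005, 'T_tool_cam': array([[-8.77770941e-04, -9.48801772e-01, -3.15870901e-01,
         7.94239633e-02],
       [ 9.99999538e-01, -9.56803651e-04,  9.51226096e-05,
        -4.92250620e-04],
       [-3.92478932e-04, -3.15870672e-01,  9.48802174e-01,
        -1.80488263e-01],
       [ 0.00000000e+00,  0.00000000e+00,  0.00000000e+00,
         1.00000000e+00]]), 'shot': 3}
```

View pics/scene0.png

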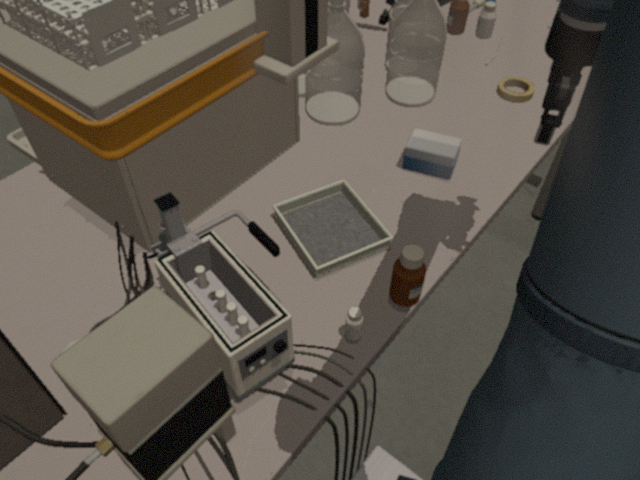

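View pics/top0.png

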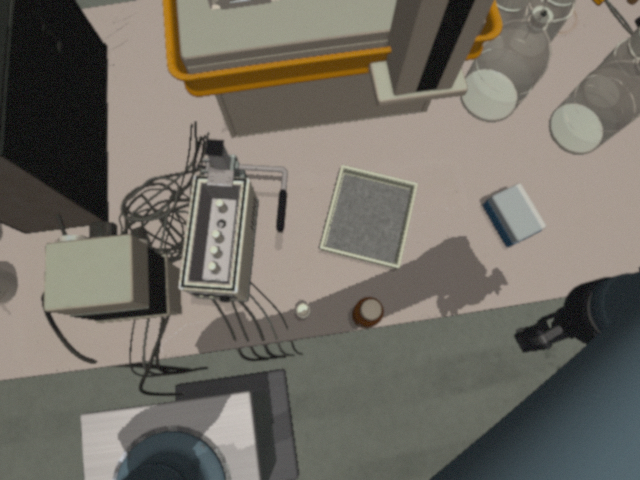

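View pics/wrist0.png

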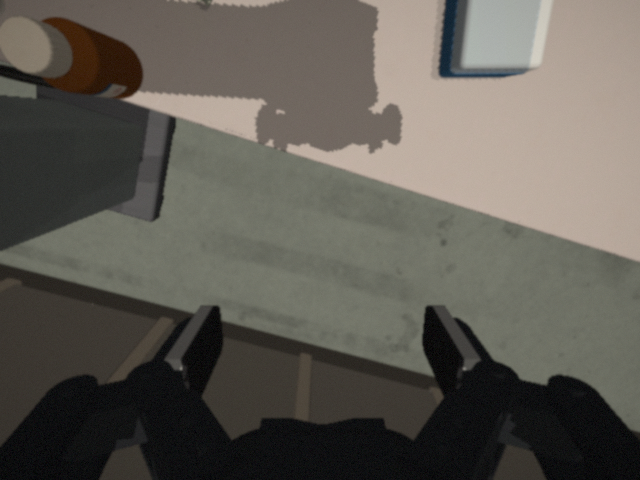

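```bash
cat > h.py <<'E'
from station import *
import numpy as np, cv2
def KD(p):
    return np.array([[p["fx"],0,p["cx"]],[0,p["fy"],p["cy"]],[0,0,1.]]),np.array([p["k1"],0,0,0.])
def undist(p,px):
    K,D=KD(p); return cv2.undistortPoints(np.array([[px]],float),K,D)[0,0]
def campose(p,tcp=None,R=None):
    if "rvec" in p:
        Rc=cv2.Rodrigues(p["rvec"])[0]; return Rc.T,-Rc.T@p["tvec"]
    T=p["T_tool_cam"]; return R@T[:3,:3],R@T[:3,3]+tcp
def onz(p,px,z,tcp=None,R=None):
    Rw,c=campose(p,tcp,R); d=Rw@np.append(undist(p,px),1); return c+d*(z-c[2])/d[2]
def proj(p,X,tcp=None,R=None):
    Rw,c=campose(p,tcp,R); K,D=KD(p); Rc=Rw.T
    return cv2.projectPoints(np.atleast_2d(X).astype(float),cv2.Rodrigues(Rc)[0],-Rc@c,K,D)[0][:,0]
E
python3 - <<'E'
from h import *
t=capture("top"); s=capture("scene")
c=cv2.resize(t["frame"][130:320,110:310][:,:,::-1],None,fx=4,fy=4,interpolation=cv2.INTER_CUBIC)[:600*2]
cv2.imwrite("pics/t1.png",cv2.resize(c,(600*200//190,600)) if 0 else cv2.resize(c,(630,598)))
c=s["frame"][180:400,40:310][:,:,::-1]
cv2.imwrite("pics/s1.png",cv2.resize(c,None,fx=2.7,fy=2.7,interpolation=cv2.INTER_CUBIC))
for px,z in [((234.3,178.8),.115),((281.5,210),.115),((369,219),.02),((221,203),.121),((221,203),.03),((216.6,237),.121),((215.5,250),.121),((213.5,267),.121)]: print(px,onz(t,px,z))
for px,z in [((262,238),.115),((332,227),.02),((220,297),.121),((202.4,269),.121),((231,308),.121)]: print('s',px,onz(s,px,z))
E
```

```text
(234.3, 178.8) [ 0.51999474 -0.1914588   0.115     ]
(281.5, 210) [ 0.44987478 -0.26741275  0.115     ]
(369, 219) [ 0.43668265 -0.43024489  0.02      ]
(221, 203) [ 0.47630445 -0.16454857  0.121     ]
(221, 203) [ 0.5081887  -0.14967482  0.03      ]
(216.6, 237) [ 0.416467   -0.15111756  0.121     ]
(215.5, 250) [ 0.39400371 -0.14706138  0.121     ]
(213.5, 267) [ 0.36520691 -0.14086168  0.121     ]
s (262, 238) [ 0.44989785 -0.26745719  0.115     ]
s (332, 227) [ 0.43349486 -0.42640955  0.02      ]
s (220, 297) [ 0.41580767 -0.14507569  0.121     ]
s (202.4, 269) [ 0.47177853 -0.1642856   0.121     ]
s (231, 308) [ 0.39072476 -0.14149204  0.121     ]
```

View pics/t1.png

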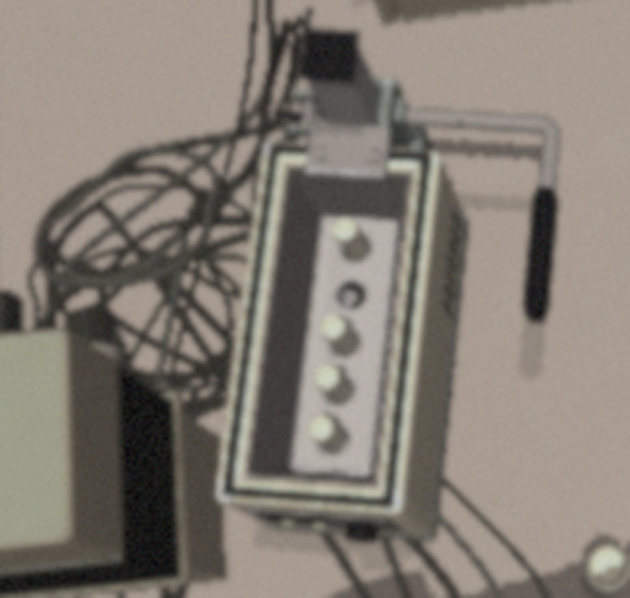

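View pics/s1.png

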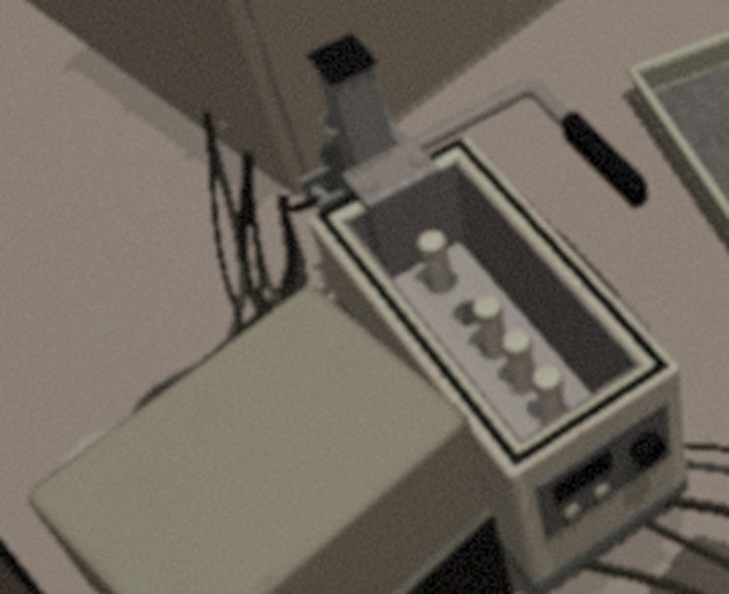

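```bash
cat > fit.py <<'E'
from h import *
from scipy.optimize import least_squares
t=capture("top"); s=capture("scene")
T=lambda a,b:(110+a/3.15,130+b/3.147); S=lambda a,b:(40+a/2.7,180+b/2.7)
W=[([.03,-.108,.126],T(540,253),S(606,157)),([.101,0,.208],T(331,55),S(342,59))]
C=[(56,T(345,230),S(432,240)),(0,T(333,327),S(486,307)),(-28,T(327,377),S(516,341)),(-56,T(322,430),S(547,377))]
C=[([-.02+a/1e3,0,.121],b,c) for a,b,c in C]
def w2w(q,X): 
    c,n=np.cos(q[2]),np.sin(q[2]); X=np.array(X,float); return np.array([q[0]+c*X[0]-n*X[1],q[1]+n*X[0]+c*X[1],X[2]])
def res(q,P): return np.concatenate([np.r_[(proj(t,w2w(q,X))[0]-a),(proj(s,w2w(q,X))[0]-b)] for X,a,b in P])
for P in (W,C,W+C):
    r=least_squares(res,[.43,-.15,0],args=(P,),loss='soft_l1')
    print(r.x,np.degrees(r.x[2]),np.round(res(r.x,P),1))
E
python3 fit.py
```

```text
[ 0.44013403 -0.15442793 -0.2333658 ] -13.37087532647081 [-0.6  0.9 -0.7 -2.9 -0.1  1.3  0.1 -1.2]
[ 0.44027273 -0.15429669 -0.21466024] -12.299125811904974 [ 0.1  0.6 -0.5 -0.2  0.   0.8  0.1 -0.7 -0.   0.8 -0.2 -0.5 -0.4  0.1
 -0.3 -0.5]
[ 0.44008187 -0.15469641 -0.22694065] -13.002741571242796 [-0.5  0.5 -1.  -3.2 -0.3  1.3 -0.1 -1.1  0.5  0.7  0.  -0.4  0.1  0.9
  0.2 -0.8 -0.1  0.9 -0.2 -0.4 -0.7  0.2 -0.6 -0.3]
```

```bash
cat > tray.py <<'E'
from h import *
def crops(tag):
    t=capture("top"); s=capture("scene")
    c=t["frame"][145:295,300:440][:,:,::-1]; cv2.imwrite(f"pics/tt{tag}.png",cv2.resize(c,None,fx=4,fy=4,interpolation=cv2.INTER_CUBIC))
    return t,s
if __name__=="__main__":
    import sys; crops(sys.argv[1])
E
python3 tray.py 0
python3 - <<'E'
from h import *
t=capture("top"); s=capture("scene")
for a,b in [((132,235),(157.8,287.4)),((134,303),(214,334))]:
    Ra,ca=campose(t);Rb,cb=campose(s)
    da=Ra@np.append(undist(t,a),1);db=Rb@np.append(undist(s,b),1)
    k=np.linalg.lstsq(np.c_[da,-db],cb-ca,rcond=None)[0]; print(ca+k[0]*da,cb+k[1]*db)
E
```

```text
[ 0.40122859 -0.05299202  0.25278456] [ 0.39787421 -0.05507339  0.25099837]
[ 0.3023188  -0.05103739  0.25471812] [ 0.30307402 -0.05061196  0.25499433]
```

View pics/tt0.png

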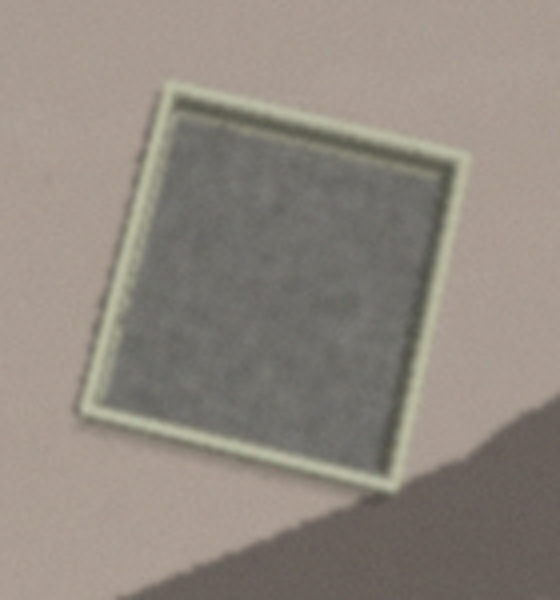

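```bash
cat >> h.py <<'E'
from scipy.optimize import least_squares
def trayfit(t,cs):
    """cs: px of corners (+x+y),( +x-y),(-x-y),(-x+y) of the top rim in the top picture"""
    P=np.array([onz(t,c,.026)[:2] for c in cs]); L=np.array([[85,75],[85,-75],[-85,-75],[-85,75]])/1e3
    f=lambda q:(np.c_[q[0]+np.cos(q[2])*L[:,0]-np.sin(q[2])*L[:,1],q[1]+np.sin(q[2])*L[:,0]+np.cos(q[2])*L[:,1]]-P).ravel()
    r=least_squares(f,[.43,-.43,-.2]); return r.x,np.round(r.fun*1e3,1)
E
python3 - <<'E'
from h import *
t=capture("top")
c=[(300+a/4,145+b/4) for a,b in [(168,82),(470,155),(398,492),(82,410)]]
q,e=trayfit(t,c); print(q,np.degrees(q[2]),e)
# feasibility
y=np.radians(-13); X=np.array([np.cos(y),np.sin(y),0]);Z=np.array([0,0,-1.]);R=np.c_[X,np.cross(Z,X),Z]
W=np.array([.4402,-.1545]);Yw=np.array([-X[1],X[0],0])
g=np.r_[W,0]+X*.03-Yw*.108
print("grip",g)
for z in (.25,.096,.171): print(ik(np.array([*g[:2],z]),R))
for a in (-56,0,56):
  c=np.r_[W,0]+X*(-.02+a/1e3); print(a,c[:2],np.hypot(*c[:2]),[None if (j:=ik(np.array([*c[:2],z]),R)) is None else np.round(j) for z in (.177,.3)])
E
```

```text
[ 0.44237893 -0.43259342 -0.39984495] -22.90942783523833 [-2.2 -1.3 -0.9  2.1  2.9  1.3  0.2 -2.1]
grip [ 0.44513639 -0.2664805   0.        ]
[ 35.73738399   5.42360932  -9.96532437 105.10569714   1.00022028
  69.55490218 -77.53363288]
[ 33.91775882  14.8042614   -8.48706399 114.03797068   2.76788277
  51.34550536 -79.02117897]
[ 34.89134471   9.51410013  -9.33387904 110.34729169   1.76901901
  60.27407948 -78.19374155]
-56 [ 0.36614788 -0.13740372] 0.3910806165702701 [array([ 36.,  -5., -20., 125.,  -2.,  60., -86.]), array([ 38., -12., -20., 115.,  -4.,  76., -84.])]
0 [ 0.4207126  -0.15000098] 0.446653539539783 [array([ 33.,   2., -19., 118.,   1.,  60., -89.]), array([ 35.,  -5., -20., 109.,  -2.,  75., -87.])]
56 [ 0.47527732 -0.16259824] 0.5023213315297791 [array([ 30.,   8., -17., 112.,   3.,  61., -91.]), array([ 32.,   2., -18., 103.,   1.,  75., -89.])]
```

```bash
cat >> h.py <<'E'
W=np.array([.4402,-.1545]);YAW=np.radians(-13)
def Rdown(yaw):
    X=np.array([np.cos(yaw),np.sin(yaw),0]);Z=np.array([0,0,-1.]);return np.c_[X,np.cross(Z,X),Z]
def well(x,y,z=0):
    c,s=np.cos(YAW),np.sin(YAW); return np.array([W[0]+c*x-s*y,W[1]+s*x+c*y,z])
def wshot(name):
    tcp,R=np.array(read_tcp_pos()),np.array(read_tcp_rot()); p=capture("wrist")
    cv2.imwrite(f"pics/{name}.png",p["frame"][:,:,::-1]); return p,tcp,R
E
python3 - <<'E'
from h import *
p=np.array(read_tcp_pos()); move_l(p+[0,0,.12],v=.2)
command_gripper(.05,40)
movep(well(.03,-.108,.26),Rdown(YAW))
print(read_tcp_pos(),read_clock(),read_wrist_force())
p,tcp,R=wshot("w1")
for X in [well(.03,-.108,.126),well(-.0075,-.108,.126),well(.0675,-.108,.126)]: print(proj(p,X,tcp,R))
print(find_in(p,"lift_grip")[:2])
E
```

```text
[ 0.44476369 -0.26794052  0.26024801] 4.1083 [-0.23838716 -1.31913484 -0.17046951]
[[319.89153059 212.79417395]]
[[320.08460741 250.70805359]]
[[319.68280685 171.97504652]]
[{'at': [224.1, 152.4], 'confidence': 0.87}, {'at': [220.0, 303.4], 'confidence': 0.4}]
```

View pics/w1.png

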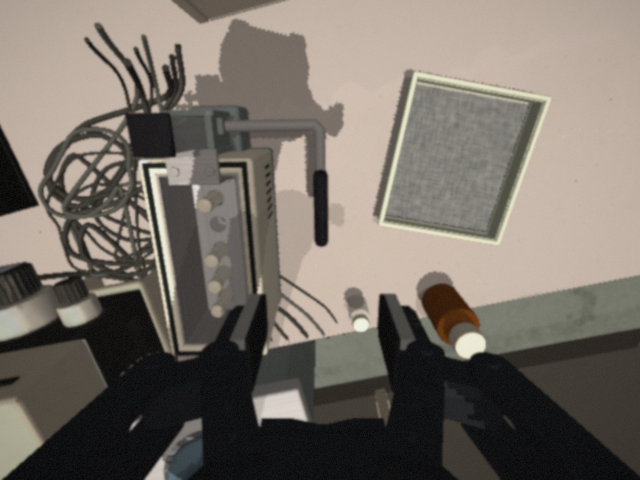

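Run:
```python
from h import *
R=Rdown(YAW)
print(move_l(well(.03,-.108,.097),v=.1,force_limit=10),read_tcp_pos())
command_gripper(0,60); print(read_width(),read_wrist_force())
a=np.array(read_tcp_pos())
print(move_l(a+[0,0,.0755],v=.05,force_limit=35),np.array(read_tcp_pos())-a,read_wrist_force(),read_width())
sleep(.3); print(np.array(read_tcp_pos())-a,read_wrist_force())
s=capture("scene");cv2.imwrite("pics/s2.png",s["frame"][:,:,::-1])
print(read_clock())
```

```text
False [ 0.44576132 -0.26677758  0.09770628]
7.630477836715035e-05 [0.13278068 0.00865535 1.20155686]
False [-0.00029392  0.00014365  0.07508609] [ 0.2016736  -0.45074565  1.29374041] -7.395228062922495e-05
[-5.33648121e-05  3.72515730e-05  7.53763450e-02] [-0.93948246  0.41036397  0.16229341]
8.5333
```

View pics/s2.png

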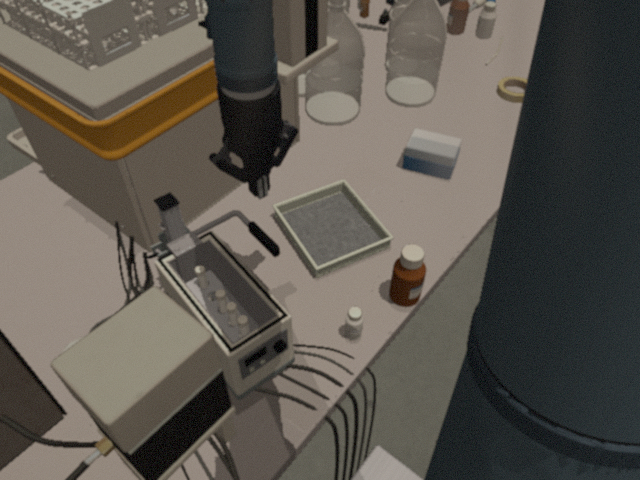

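Run:
```python
from h import *
tcp=np.array(read_tcp_pos());R=np.array(read_tcp_rot());print(tcp,R)
s=capture("scene");t=capture("top");print(proj(s,tcp),proj(t,tcp), proj(s,well(.03,-.108,.126)),proj(t,well(.03,-.108,.126)))
cv2.imwrite("pics/t2.png",t["frame"][:,:,::-1]); wshot("w2")
```

```text
[ 0.44507278 -0.2664479   0.17239591] [[ 9.74370844e-01 -2.24947584e-01 -2.07336344e-04]
 [-2.24947567e-01 -9.74370864e-01  1.04848707e-04]
 [-2.25607956e-04 -5.55217172e-05 -9.99999973e-01]]
[[261.08369428 213.54247481]] [[278.68547922 202.54816645]] [[263.33576043 234.97893864]] [[280.84239859 210.80721872]]
```

View pics/t2.png

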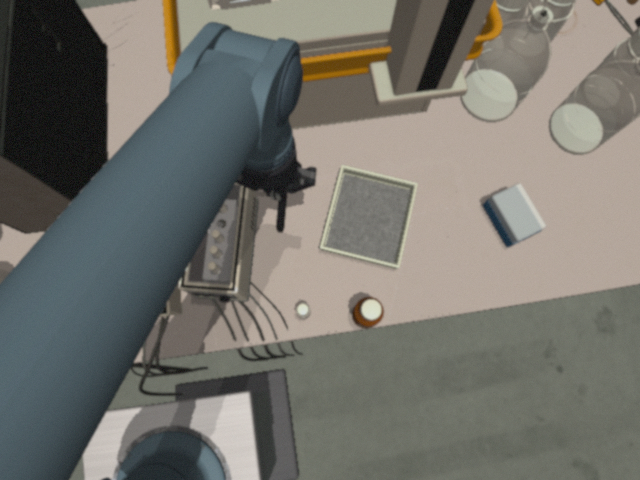

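View pics/w2.png

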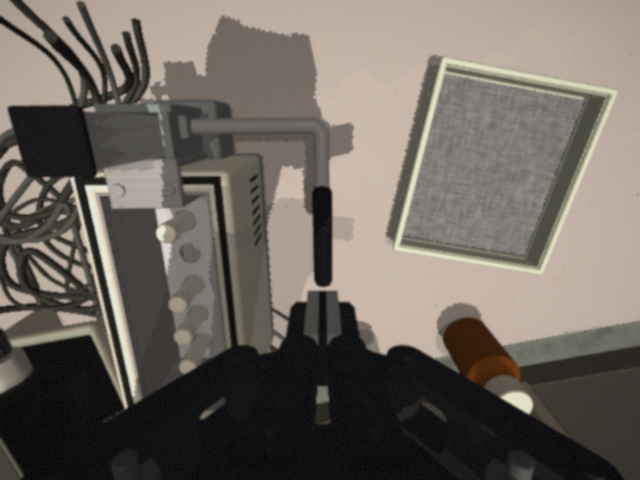

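Run:
```python
from h import *
tcp=np.array(read_tcp_pos());R=np.array(read_tcp_rot())
p=capture("wrist")
print("tcp",proj(p,tcp,tcp,R),"grasp",proj(p,tcp-.019*R[:,2],tcp,R))
for x in (-.0075,.03,.0675): print(proj(p,well(x,-.108,.126),tcp,R))
print(proj(p,well(.101,0,.208),tcp,R))
for dz in (0,.02,.04,.06): print(dz,proj(p,tcp-dz*R[:,2],tcp,R))
s=capture("scene"); c=s["frame"][130:280,180:330][:,:,::-1]; cv2.imwrite("pics/s3.png",cv2.resize(c,None,fx=4,fy=4))
for dz in (0,.02,.04,.06): print(dz,proj(s,tcp-dz*R[:,2]))
```

```text
tcp [[321.42452376 271.27729753]] grasp [[321.37431614 286.32046523]]
[[321.63740484 292.95753929]]
[[321.5629355  243.98070102]]
[[321.48033755 189.93934091]]
[[ 49.59522046 143.89268049]]
0 [[321.42452376 271.27729753]]
0.02 [[321.371389   287.19715957]]
0.04 [[321.30542014 306.94555939]]
0.06 [[321.22130095 332.10072152]]
0 [[261.04805609 213.48108881]]
0.02 [[260.00448692 203.62793716]]
0.04 [[258.91827107 193.38346104]]
0.06 [[257.78665751 182.72306141]]
```

View pics/s3.png

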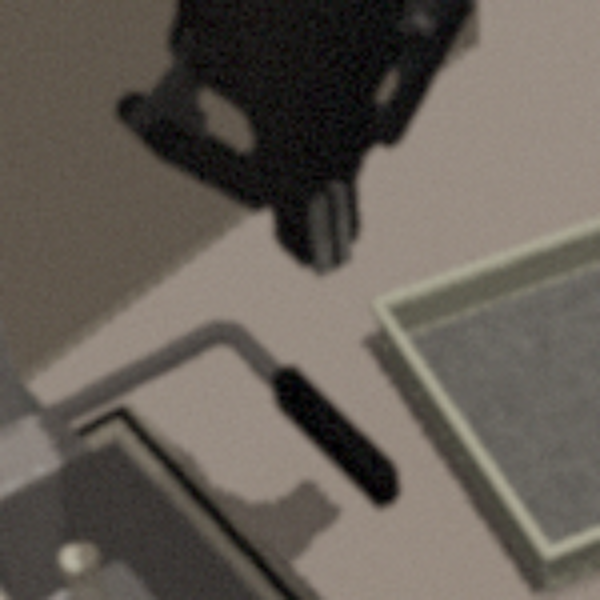

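Run:
```python
from h import *
a=np.array(read_tcp_pos()); move_l(a+[0,0,.1],v=.2)
movep(np.array([.40,-.60,.15]),Rdown(YAW-.3)); 
print(read_wrist_force())
print(move_l(np.array([.40,-.60,.06]),v=.1,force_limit=5))
print(move_l(np.array([.40,-.60,-.003]),v=.02,force_limit=4),read_tcp_pos(),read_wrist_force(),read_clock())
s=capture("scene");cv2.imwrite("pics/s4.png",s["frame"][:,:,::-1]); wshot("w4")
a=np.array(read_tcp_pos()); move_l(a+[0,0,.05],v=.1)
```

```text
[-0.0850363   0.24369183 -0.00768722]
False
False [ 0.40001545 -0.60006671 -0.00290564] [ 0.47852318  0.36311922 -0.08088244] 15.125
```

View pics/s4.png

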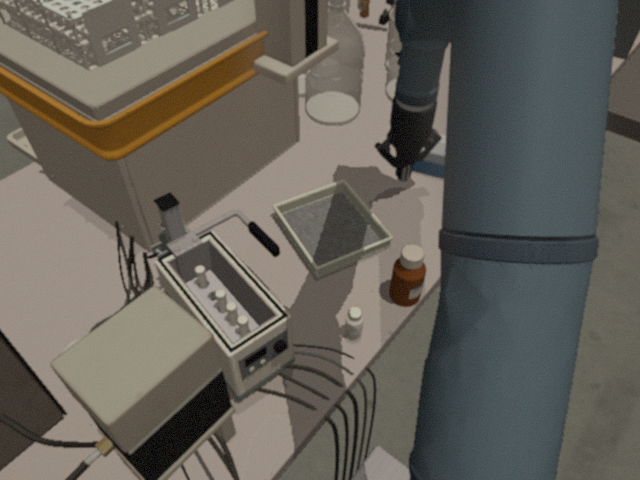

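View pics/w4.png

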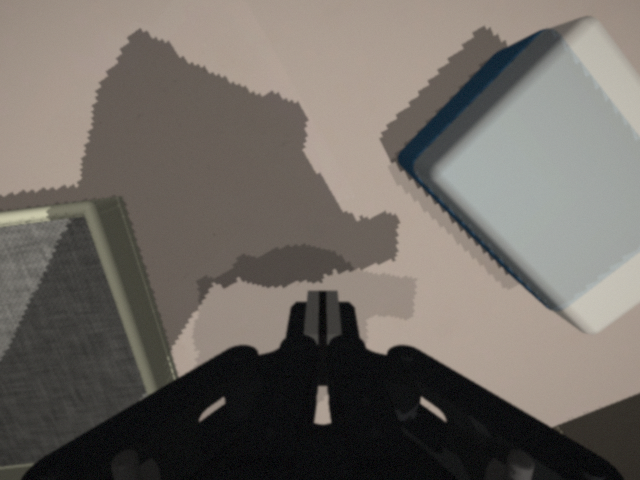

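Run:
```python
from h import *
print(move_l(np.array([.40,-.60,.0]),v=.1,force_limit=5))
print(move_l(np.array([.40,-.60,-.04]),v=.015,force_limit=4),read_tcp_pos(),read_wrist_force(),read_clock())
a=np.array(read_tcp_pos()); move_l(a+[0,0,.05],v=.1)
```

```text
False
True [ 0.3999876  -0.60003209 -0.03851521] [-0.32687044 -0.26608194  4.15960813] 18.8667
```

Run:
```python
from h import *
p=capture("wrist")
q=[.44238,-.43259,-.39984]
def tr(x,y):
    c,s=np.cos(q[2]),np.sin(q[2]); return [q[0]+c*x-s*y,q[1]+s*x+c*y,.026]
O=[tr(.085,.075),tr(.085,-.075),tr(-.085,-.075),tr(-.085,.075)]+[list(well(.101+a*.012,b*.012,.208)) for a,b in((1,1),(1,-1),(-1,-1),(-1,1))]
I=[(440,58),(616,93),(543,272),(396,248),(8,107),(80,105),(95,175),(20,177)]
K,D=KD(p); O=np.array(O);I=np.array(I,float)
tcp=np.array([0.44507278,-0.2664479,0.17239591]);R=Rdown(YAW)
print(np.round(proj(p,O,tcp,R)-I,1))
Rw,c=campose(p,tcp,R)
ok,rv,tv=cv2.solvePnP(O,I,K,D,cv2.Rodrigues(Rw.T)[0],-Rw.T@c,True)
Rc=cv2.Rodrigues(rv)[0]; print("reported cam",c,"pnp",-Rc.T@tv.ravel()); print(np.degrees(cv2.Rodrigues(Rw@Rc)[0].ravel()))
print(np.round(cv2.projectPoints(O,rv,tv,K,D)[0][:,0]-I,1))
```

```text
[[ 4.1 -1.3]
 [-1.5 -4.1]
 [-2.5 -2.8]
 [-0.3 -2.8]
 [ 0.5  4.8]
 [-8.2  7.3]
 [-9.5 -0.2]
 [ 5.8 -2.4]]
reported cam [ 0.52242    -0.28515398  0.35288162] pnp [ 0.52184094 -0.26769149  0.34486295]
[2.88195345 0.55922654 0.08279071]
[[ 6.5  1.1]
 [-4.6 -1.2]
 [-0.8 -1. ]
 [ 3.   1.4]
 [-1.6 -0.8]
 [-1.7  1.8]
 [-2.9  0.3]
 [ 4.6 -1.4]]
```

```bash
cat >> h.py <<'E'
TIP=.0375  # measured: real closed fingertips lie this far behind the reported TCP
E
python3 - <<'E'
from h import *
R=Rdown(YAW)
a=np.array(read_tcp_pos()); move_l(np.r_[a[:2],.2],v=.25)
movep(well(.03,-.108,.24),R)
command_gripper(.05,60)
print(read_wrist_force())
print(move_l(well(.03,-.108,.097+.0),v=.15,force_limit=10))
print(move_l(well(.03,-.108,.098-TIP),v=.06,force_limit=6),read_tcp_pos())
command_gripper(0,60); print(read_width(),read_wrist_force(),read_clock())
wshot("w5")
s=capture("scene");cv2.imwrite("pics/s5.png",s["frame"][:,:,::-1])
E
```

```text
[ 0.00248519  0.14849593 -0.01492397]
False
False [ 0.44522435 -0.26648236  0.06041439]
0.012718811322308954 [-0.71812356  0.57620226  3.31716214] 24.5667
```

View pics/w5.png

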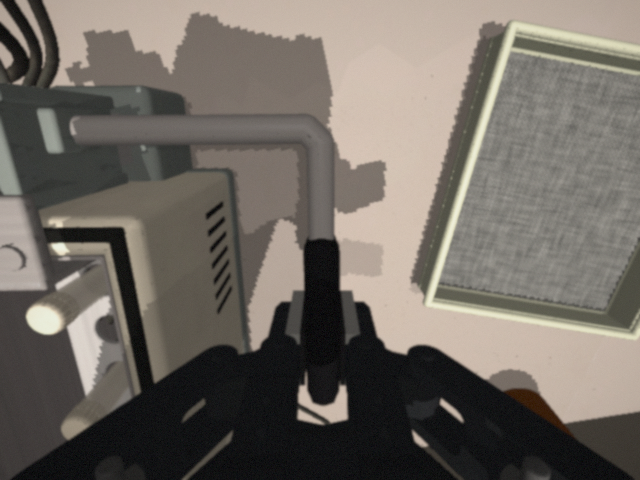

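View pics/s5.png

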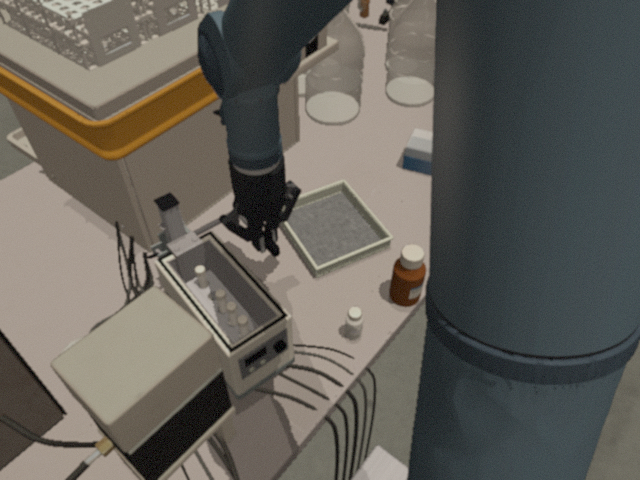

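Gripped (width 12.7 mm). In the wrist view the bar runs between the pads around column 322, rows 240–400. Now I'll raise it.

Run:
```python
from h import *
a=np.array(read_tcp_pos())
print(move_l(a+[0,0,.0755],v=.05,force_limit=35),np.array(read_tcp_pos())-a,read_wrist_force(),read_width())
sleep(.3); print(np.array(read_tcp_pos())-a,read_wrist_force(),read_clock())
wshot("w6")
```

```text
False [-1.60638510e-04  7.50672624e-05  7.56930195e-02] [ 0.98168087 -1.07276891 -3.93341864] 0.013016435083097749
[-0.00011648  0.00010063  0.07550507] [ 1.06705278 -0.5477294  -5.05024896] 26.6417
```

View pics/w6.png

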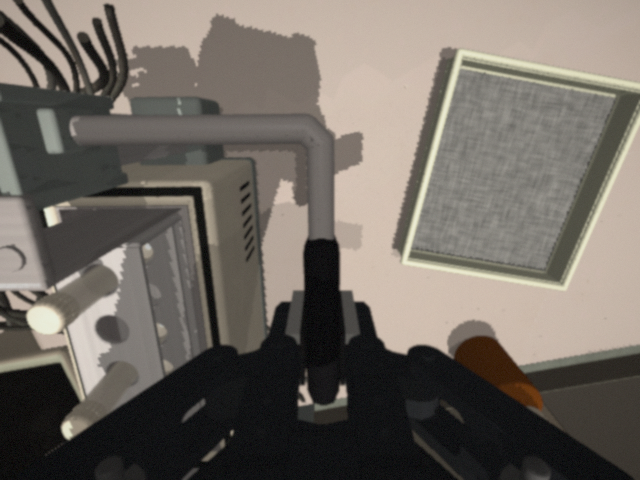

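Run:
```python
from h import *
a=np.array(read_tcp_pos())
print(move_l(a-[0,0,.0055],v=.02,force_limit=8),np.array(read_tcp_pos())-a,read_wrist_force())
command_gripper(.045,60)
print(read_width(),read_wrist_force())
a=np.array(read_tcp_pos());move_l(a+[0,0,.14],v=.2)
q=well(.03,-.108,.33)
movep(well(-.02,-.02,.33),Rdown(YAW))
t=capture("top");cv2.imwrite("pics/t7.png",t["frame"][:,:,::-1]);s=capture("scene");cv2.imwrite("pics/s7.png",s["frame"][:,:,::-1])
p,tcp,R=wshot("w7");print(tcp,read_clock())
for x in(.036,-.02,-.048,-.076): print(proj(p,well(x,0,.191),tcp,R),proj(s,well(x,0,.191)))
```

```text
False [ 2.43313445e-05 -1.56427464e-05 -5.76167186e-03] [ 2.56206464 -0.8560234  -5.67325181]
0.0450459176450686 [-0.96868612  0.69794015 -1.38895486]
[ 0.41517775 -0.17024763  0.32829767] 29.0667
[[297.69779757 148.95115056]] [[191.67939575 236.09341818]]
[[299.21058689 210.70983909]] [[213.05271021 261.05055441]]
[[299.89867583 239.08646939]] [[224.39525141 274.30857394]]
[[300.54700018 265.99156191]] [[236.21494102 288.13439525]]
```

View pics/w7.png

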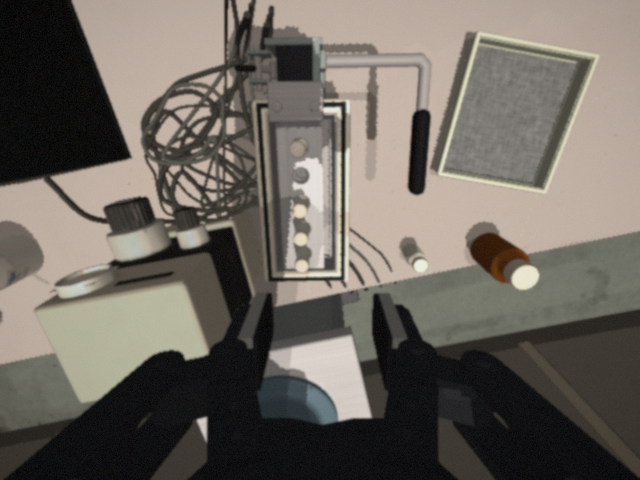

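View pics/s7.png

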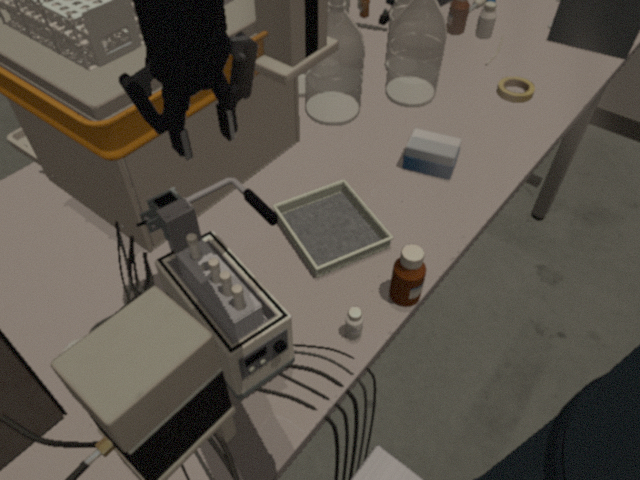

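Run:
```python
from h import *
tcp,R=np.array(read_tcp_pos()),np.array(read_tcp_rot());p=capture("wrist")
for px in [(205,235),(188,215),(155,230),(215,255)]: print(px,[np.round(onz(p,px,z,tcp,R),3) for z in (.2,.26,.3)])
for px in [(299,148),(301,211),(302,239),(303,266)]:
    w=onz(p,px,.191,tcp,R)[:2]-W; c,s=np.cos(YAW),np.sin(YAW); print(c*w[0]+s*w[1],-s*w[0]+c*w[1])
```

```text
(205, 235) [array([ 0.42, -0.06,  0.2 ]), array([ 0.434, -0.085,  0.26 ]), array([ 0.444, -0.102,  0.3  ])]
(188, 215) [array([ 0.442, -0.052,  0.2  ]), array([ 0.452, -0.078,  0.26 ]), array([ 0.459, -0.096,  0.3  ])]
(155, 230) [array([ 0.435, -0.017,  0.2  ]), array([ 0.447, -0.051,  0.26 ]), array([ 0.454, -0.073,  0.3  ])]
(215, 255) [array([ 0.399, -0.063,  0.2  ]), array([ 0.417, -0.088,  0.26 ]), array([ 0.43 , -0.104,  0.3  ])]
0.0368999822514584 -0.0013560644714789676
-0.020191541939960412 -0.0018219876016772425
-0.04782655217886285 -0.0021603227778448156
-0.07592561875333304 -0.0025431919985503017
```

```bash
cat >> h.py <<'E'
def Rtilt(yaw,th):
    """tool x along +y of a tray with given yaw when upright, wrist leaning to tray -y by th (rad)"""
    yt=np.array([-np.sin(yaw),np.cos(yaw),0]);z=np.array([0,0,1.])
    Z=np.sin(th)*yt-np.cos(th)*z; X=np.cos(th)*yt+np.sin(th)*z
    return np.c_[X,np.cross(Z,X),Z]
L=.073; OFF=TIP+.0075; CZ=.0115
def pose(q,tx,capy,al,th,dz=0):
    """q tray pose; tube at tray x tx, cap end at tray y capy once laid; al inclination, th tool tilt"""
    xt=np.array([np.cos(q[2]),np.sin(q[2]),0]);yt=np.array([-xt[1],xt[0],0]);z=np.array([0,0,1.])
    C=np.array([q[0],q[1],CZ+dz])+xt*tx+yt*(capy+.0805)
    P=C+L*(-yt*np.cos(al)+z*np.sin(al)); R=Rtilt(q[2],th)
    return P+OFF*R[:,2],R
E
python3 - <<'E'
from h import *
t=capture("top");tcp,R=np.array(read_tcp_pos()),np.array(read_tcp_rot());p=capture("wrist")
P=[onz(p,c,.026,tcp,R)[:2] for c in [(477,33),(598,56),(546,191),(438,175)]]
print(np.round(P,3)); 
f=np.array(P); print(f.mean(0),np.degrees(np.arctan2(*(f[0]-f[3])[::-1])),np.degrees(np.arctan2(*(f[1]-f[2])[::-1])),np.linalg.norm(f[0]-f[3]),np.linalg.norm(f[0]-f[1]))
q=np.array([.4424,-.4326,np.radians(-22.9)]);r=np.radians
for x in(-.076,.036):
  for z in (.1365,.29): j=ik(well(x,0,z),Rdown(YAW));print(x,z,None if j is None else np.round(j))
for tx,cy in [(-.025,-.022),(.03,-.022),(-.052,-.066),(.003,-.066)]:
  for al,th,dz in [(55,35,.2),(55,35,.0),(30,20,0),(2,0,0)]:
    a,b=pose(q,tx,cy,r(al),r(th),dz); j=ik(a,b); print(tx,np.round(a,3),None if j is None else np.round(j))
E
```

```text
[[ 0.548 -0.395]
 [ 0.489 -0.536]
 [ 0.333 -0.47 ]
 [ 0.389 -0.328]]
[ 0.43962128 -0.4322033 ] -22.645930694753748 -22.760444946044977 0.1728366866149953 0.1535303725793874
-0.076 0.1365 [ 30.  -2. -15. 127.  -1.  55. -88.]
-0.076 0.29 [ 30. -11. -14. 116.  -3.  75. -85.]
0.036 0.1365 [ 28.  10. -15. 114.   3.  56. -92.]
0.036 0.29 [ 29.   2. -15. 104.   1.  74. -89.]
-0.025 [ 0.436 -0.384  0.234] [ 43.  26.  16.  89. -35.  89.  44.]
-0.025 [ 0.436 -0.384  0.034] [ 48.  39.   9.  95. -36.  72.  53.]
-0.025 [ 0.424 -0.413  0.006] [ 47.  35.   5.  99. -24.  58.  44.]
-0.025 [ 0.414 -0.436 -0.031] [ 45.  33.  -3. 106.   2.  41.  18.]
0.03 [ 0.487 -0.405  0.234] [ 44.  31.  12.  82. -35.  89.  40.]
0.03 [ 0.487 -0.405  0.034] [ 49.  43.   5.  88. -35.  73.  48.]
0.03 [ 0.474 -0.434  0.006] [ 48.  39.   1.  92. -21.  60.  39.]
0.03 [ 0.464 -0.458 -0.031] [44. 37. -4. 98.  3. 45. 15.]
-0.052 [ 0.394 -0.414  0.234] [ 45.  27.  20.  89. -34.  91.  49.]
-0.052 [ 0.394 -0.414  0.034] [ 50.  40.  12.  94. -36.  74.  57.]
-0.052 [ 0.382 -0.443  0.006] [ 50.  36.   8.  99. -25.  59.  49.]
-0.052 [ 0.372 -0.466 -0.031] [ 48.  32.  -0. 107.   0.  41.  24.]
0.003 [ 0.445 -0.435  0.234] [ 46.  32.  15.  82. -35.  92.  44.]
0.003 [ 0.445 -0.435  0.034] [ 51.  43.   8.  87. -35.  75.  52.]
0.003 [ 0.432 -0.464  0.006] [ 50.  39.   4.  92. -23.  61.  44.]
0.003 [ 0.422 -0.488 -0.031] [47. 36. -2. 99.  2. 44. 21.]
```

```bash
cat >> h.py <<'E'
def pick(x,y=-.0012):
    R=Rdown(YAW)
    command_gripper(.036,40)
    movep(well(x,y,.27),R)
    hit=move_l(well(x,y,.175-TIP),v=.12,force_limit=5)
    print("hit",hit,read_tcp_pos()); 
    if hit: return False
    command_gripper(0,40); w=read_width(); print("w",w,read_wrist_force())
    move_l(well(x,y,.21-TIP),v=.05); f=read_wrist_force(); print(f,read_width())
    return True
E
python3 - <<'E'
from h import *
pick(-.076)
print(read_clock());s=capture("scene");cv2.imwrite("pics/s8.png",cv2.resize(s["frame"][160:400,100:400][:,:,::-1],None,fx=2.5,fy=2.5));wshot("w8")
E
```

```text
hit False [ 0.36676047 -0.13885613  0.13825006]
w 0.012442190626844606 [ 0.33731124 -0.4283658   2.78059353]
[ 0.03883397 -0.15044392 -0.46006917] 0.01251917118035492
32.3417
```

View pics/w8.png

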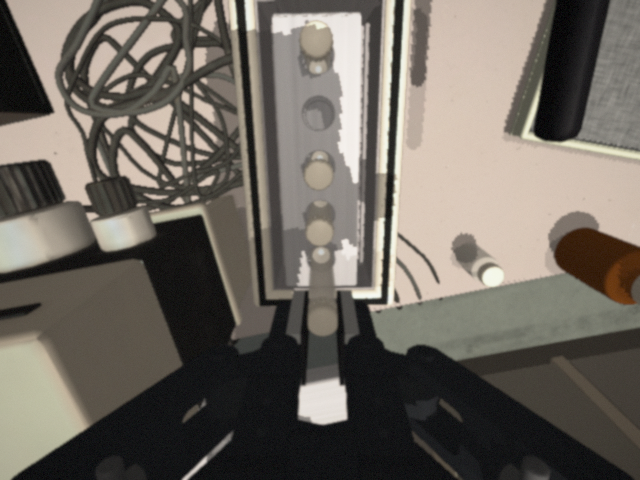

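View pics/s8.png

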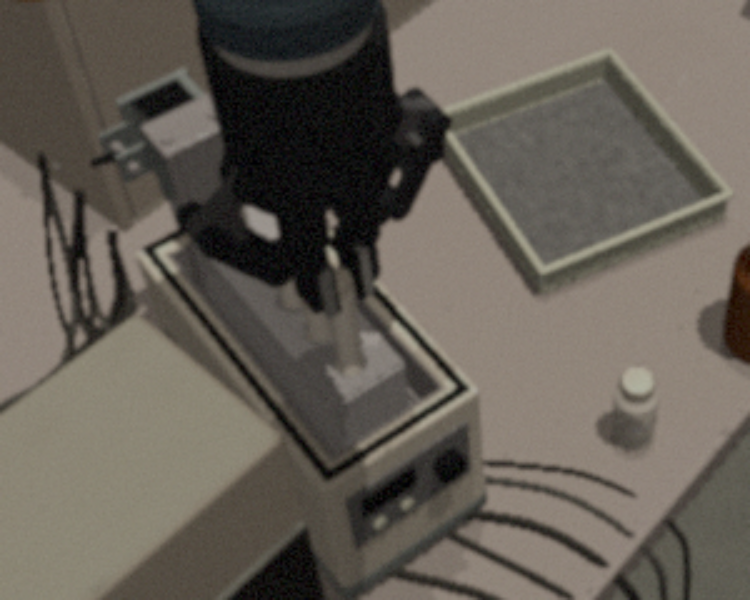

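Run:
```python
from h import *
a=np.array(read_tcp_pos()); move_l(np.r_[a[:2],.29],v=.12)
s=capture("scene");cv2.imwrite("pics/s9.png",cv2.resize(s["frame"][160:400,100:400][:,:,::-1],None,fx=2.5,fy=2.5));wshot("w9")
q=np.array([.441,-.4325,np.radians(-22.8)])
a,R=pose(q,-.025,-.022,np.radians(55),np.radians(35),.26)
print(a); movep(a,R)
wshot("w10");s=capture("scene");cv2.imwrite("pics/s10.png",s["frame"][:,:,::-1]);print(read_clock(),read_width())
```

```text
[ 0.43439953 -0.38368837  0.29443626]
35.7083 0.012231283282503417
```

View pics/s9.png

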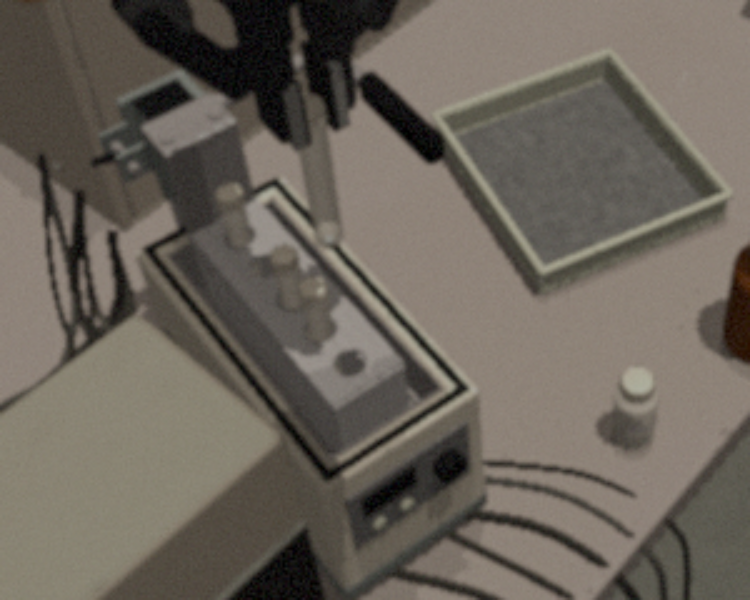

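View pics/s10.png

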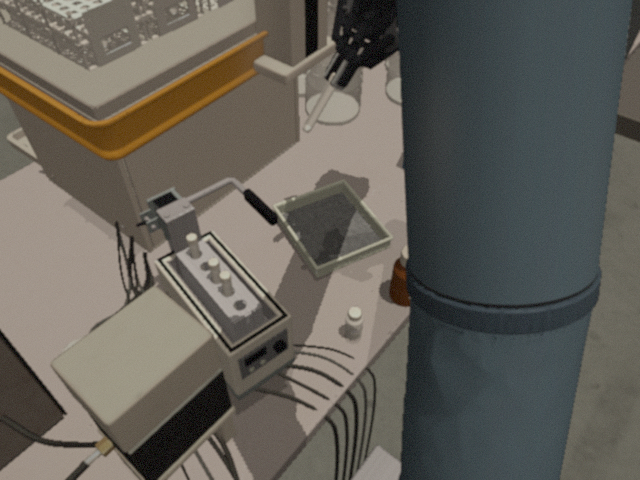

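View pics/w10.png

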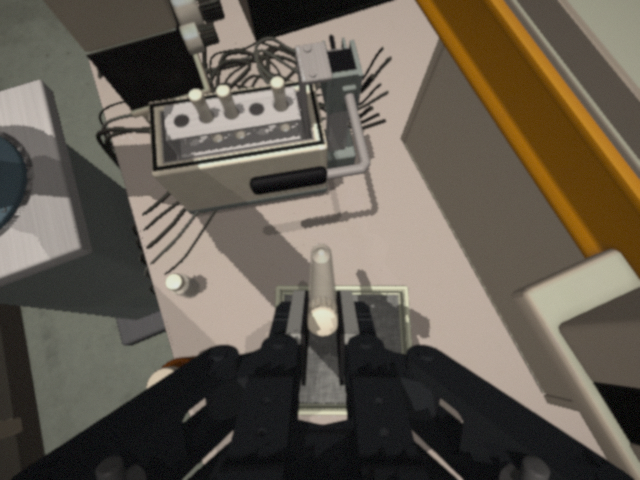

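```bash
cat >> h.py <<'E'
def lay(q,tx,cy,tag,th0=35,pivot=True):
    r=np.radians; al0=90-th0
    a,R=pose(q,tx,cy,r(al0),r(th0),.26); movep(a,R)
    a,R=pose(q,tx,cy,r(al0),r(th0),.015); move_l(a,R,v=.15,force_limit=8)
    sleep(.1); f0=np.array(read_wrist_force())
    a,R=pose(q,tx,cy,r(al0),r(th0),-.015); hit=move_l(a,R,v=.015,force_limit=1.5)
    now=np.array(read_tcp_pos()); dz=now[2]-a[2]-.015; print("touch",hit,"dz",dz,np.array(read_wrist_force())-f0)
    if not hit: return None
    command_gripper(0,20)
    dz0=dz
    n=6
    for i in range(1,n+1):
        k=i/n; al=al0*(1-k)+3*k; th=th0*max(0,1-1.2*k)
        a,R=pose(q,tx,cy,r(al),r(th),dz0*(1-k)); h=move_l(a,R,v=.05,force_limit=12)
        print(i,h,np.round(np.array(read_wrist_force())-f0,1),round(read_width(),4))
        if h: break
    p,tcp,R=wshot(tag); s=capture("scene");cv2.imwrite(f"pics/s{tag}.png",s["frame"][:,:,::-1])
    print(read_clock()); return not h
E
python3 - <<'E'
from h import *
q=np.array([.441,-.4325,np.radians(-22.8)])
lay(q,-.025,-.022,"l1")
E
```

```text
touch True dz 0.0019102247537704856 [-1.23808392 -1.40479231  3.26935296]
1 False [-1.8 -1.3  6.8] 0.0123
2 False [-1.5 -1.8  7.9] 0.0126
3 False [-1.2 -1.   3.9] 0.0123
4 False [-0.7 -0.5  2.3] 0.0124
5 False [-0.4  0.3  1.9] 0.0125
6 False [-1.9 -0.7  1.5] 0.0123
41.8583
```

View pics/l1.png

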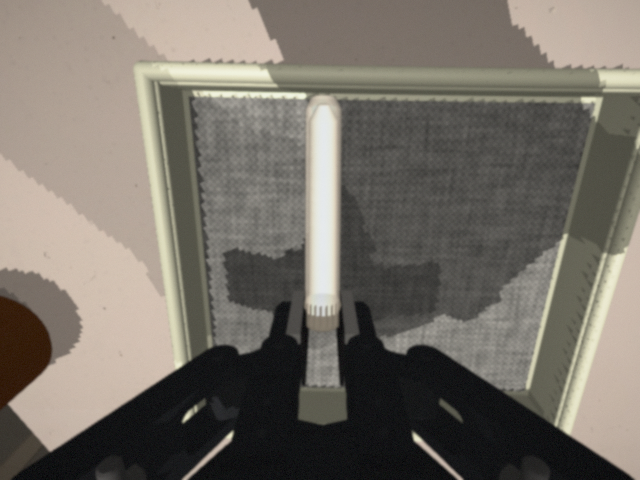

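View pics/sl1.png

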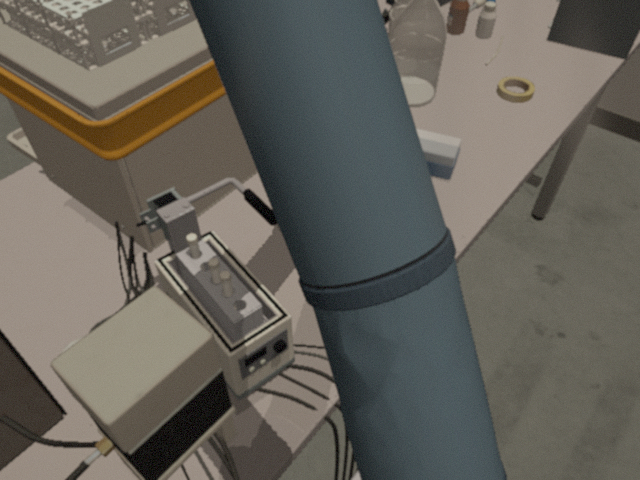

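```bash
cat >> h.py <<'E'
def release():
    a=np.array(read_tcp_pos()); print("low",move_l(a-[0,0,.0025],v=.02,force_limit=4))
    command_gripper(.024,20); sleep(.2)
    a=np.array(read_tcp_pos()); move_l(np.r_[a[:2],.08],v=.08); 
    a=np.array(read_tcp_pos()); move_l(np.r_[a[:2],.28],v=.25)
def views(tag):
    for n in("top","scene"):
        p=capture(n);cv2.imwrite(f"pics/{n}{tag}.png",p["frame"][:,:,::-1])
E
python3 - <<'E'
from h import *
release()
print(read_clock()); wshot("w11")
pick(-.048)
views("11"); wshot("w12"); print(read_clock())
E
```

```text
low False
45.1167
hit False [ 0.39390353 -0.14504418  0.13814079]
w 0.012359853766986107 [0.30096862 0.22524907 1.67504462]
[ 0.01206387 -0.41337673 -0.16298102] 0.01239697444931237
49.9167
```

View pics/w11.png

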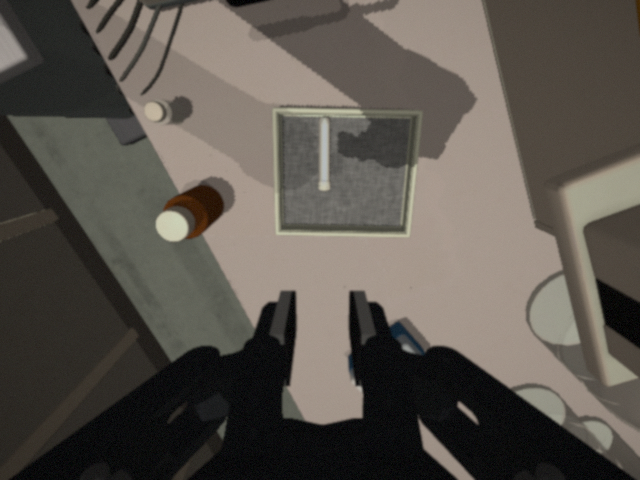

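View pics/scene11.png

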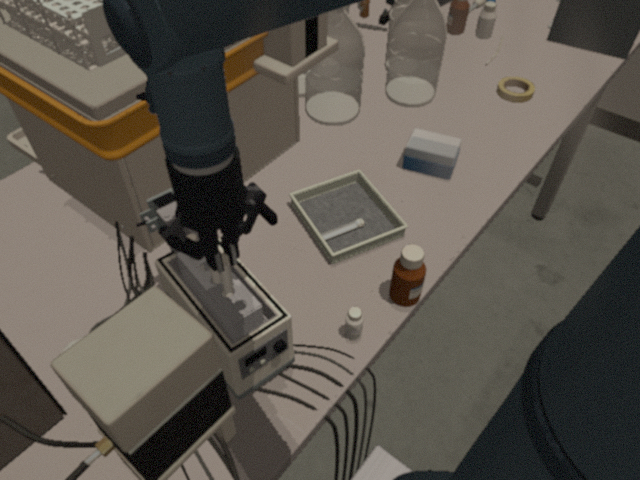

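View pics/w12.png

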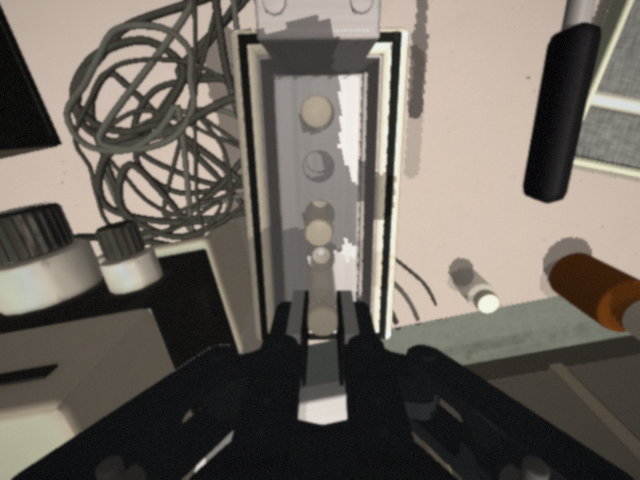

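View pics/top11.png

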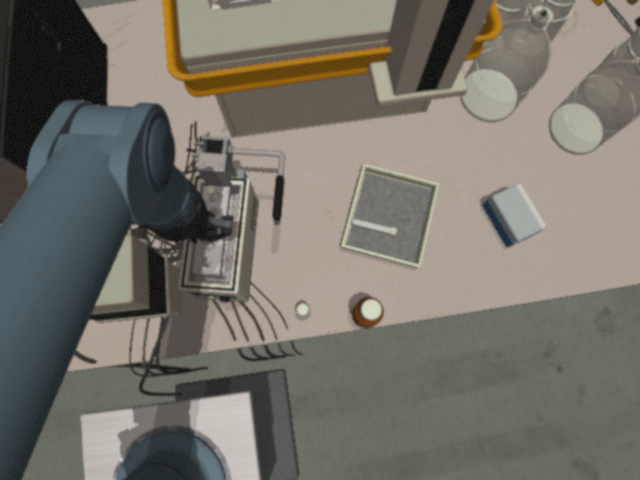

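Run:
```python
from h import *
a=np.array(read_tcp_pos()); move_l(np.r_[a[:2],.29],v=.12)
t=capture("top"); c=t["frame"][150:290,325:455][:,:,::-1]; cv2.imwrite("pics/tt2.png",cv2.resize(c,None,fx=4,fy=4,interpolation=cv2.INTER_CUBIC))
```

```text
(no output)
```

View pics/tt2.png

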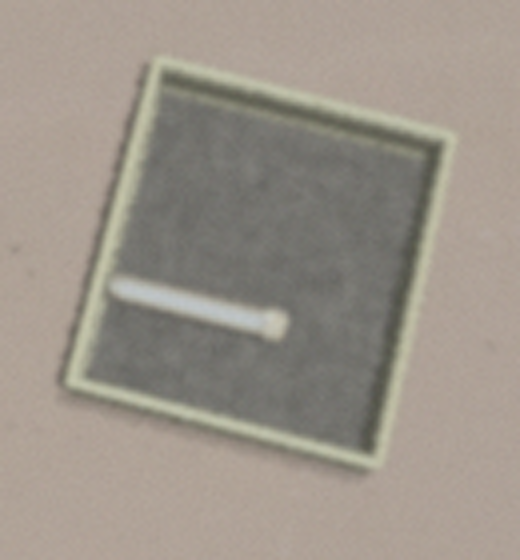

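Run:
```python
from h import *
t=capture("top")
g=lambda a,b:(325+a/4,150+b/4)
q,e=trayfit(t,[g(*c) for c in [(155,57),(457,135),(380,470),(65,385)]]);print(q,np.degrees(q[2]),e)
for c in [(288,323),(108,288)]:
    w=onz(t,g(*c),.0115)[:2]-q[:2];co,s=np.cos(q[2]),np.sin(q[2]);print(co*w[0]+s*w[1],-s*w[0]+co*w[1])
for tx,cy in [(.03,-.026),(-.052,-.066),(.003,-.066)]:
  for al,th,dz in [(55,35,.26),(55,35,.0),(2,0,0)]:
    a,b=pose(q,tx,cy,np.radians(al),np.radians(th),dz); j=ik(a,b); print(tx,np.round(a,3),None if j is None else np.round(j))
```

```text
[ 0.43786098 -0.47368105 -0.41886373] -23.999123910495676 [-2.4 -1.1 -1.2  3.   2.6  0.9  1.1 -2.9]
-0.024563820549609088 -0.01965989836201037
-0.03105111644410876 0.0696063116625431
0.03 [ 0.481 -0.451  0.294] [ 88.  45. -59.  70.   3.  91.  11.]
0.03 [ 0.481 -0.451  0.034] [ 30.  53.  39.  84. -56.  87.  61.]
0.03 [ 0.458 -0.503 -0.031] [ 22.  44.  31.  95. -28.  49.  41.]
-0.052 [ 0.39  -0.454  0.294] [ 92.  35. -47.  77.  -7.  92.  24.]
-0.052 [ 0.39  -0.454  0.034] [ 93.  52. -47.  87.   6.  71.  26.]
-0.052 [ 0.367 -0.506 -0.031] [ 25.  39.  33. 104. -29.  45.  49.]
0.003 [ 0.44  -0.476  0.294] [ 86.  40. -47.  70.  -5.  93.  20.]
0.003 [ 0.44  -0.476  0.034] [ 94.  62. -60.  80.  19.  75.  16.]
0.003 [ 0.417 -0.528 -0.031] [ 25.  43.  31.  97. -28.  49.  45.]
```

Run:
```python
from h import *
print(np.round(read_qpos()))
q=np.array([.4385,-.4735,np.radians(-23.4)])
for k in (.2,.35,.5,.7):
  a=np.array(read_tcp_pos());b,_=pose(q,.03,-.026,np.radians(55),np.radians(35),.26)
  p=a*(1-k)+b*k; y=YAW*(1-k)+(q[2]+np.pi/2)*k
  for yy in (y,):
    j=ik(p,Rdown(yy)); print(k,None if j is None else np.round(j))
```

```text
[-24. -13.  34. 115.   7.  76. -96.]
0.2 [-25.  -8.  43. 111.   6.  75. -71.]
0.35 [-25.  -3.  51. 107.   2.  74. -50.]
0.5 [-24.   5.  58. 103.  -4.  74. -28.]
0.7 [-18.  17.  63.  97. -15.  76.   1.]
```

Run:
```python
from h import *
a=np.array(read_tcp_pos()); move_l(np.r_[a[:2],.33],v=.15)
goto_joints([30,-11,-14,116,-3,75,-85])
print(read_tcp_pos(),read_clock(),read_width())
q=np.array([.4385,-.4735,np.radians(-23.4)])
for tx,cy in [(.03,-.026),(-.052,-.066),(.003,-.066)]:
  for al,th,dz in [(55,35,.26),(55,35,.0),(2,0,0)]:
    a,b=pose(q,tx,cy,np.radians(al),np.radians(th),dz); j=ik(a,b); print(tx,np.round(a,3),None if j is None else np.round(j,1).tolist())
```

```text
[ 0.36819014 -0.13147946  0.28716298] 52.5583 0.01240998633636004
0.03 [ 0.481 -0.45   0.294] [41.1, 33.5, 22.0, 72.8, -39.0, 98.9, 40.6]
0.03 [ 0.481 -0.45   0.034] [48.6, 46.3, 9.6, 82.2, -36.7, 76.8, 49.8]
0.03 [ 0.459 -0.502 -0.031] [45.2, 39.4, -1.5, 94.1, 1.3, 46.5, 19.8]
-0.052 [ 0.39  -0.454  0.294] [41.4, 29.7, 29.0, 80.1, -37.5, 100.4, 49.0]
-0.052 [ 0.39  -0.454  0.034] [48.8, 43.6, 17.6, 89.4, -38.6, 78.3, 59.2]
-0.052 [ 0.368 -0.506 -0.031] [48.1, 34.9, 2.8, 102.5, -2.3, 42.6, 28.6]
0.003 [ 0.441 -0.476  0.294] [43.2, 34.1, 24.6, 72.5, -38.8, 101.1, 44.6]
0.003 [ 0.441 -0.476  0.034] [50.2, 46.8, 12.8, 82.0, -37.1, 79.1, 53.7]
0.003 [ 0.418 -0.528 -0.031] [47.8, 38.8, 0.5, 95.2, -0.4, 46.0, 25.0]
```

```bash
cat >> h.py <<'E'
HOME=[30,-11,-14,116,-3,75,-85]
E
python3 - <<'E'
from h import *
q=np.array([.4385,-.4735,np.radians(-23.4)])
lay(q,.03,-.028,"l2")
E
```

```text
touch True dz 0.0019069864440847475 [-0.28589443 -1.41431761  3.5553205 ]
1 False [-1.4 -0.8  8. ] 0.0126
2 False [-1.7 -1.5  6.8] 0.0127
3 False [-1.  -0.4  5.4] 0.0125
4 False [-0.3  0.8  2.8] 0.0122
5 False [-0.   1.1  1.9] 0.0124
6 False [-1.5 -1.   3. ] 0.0128
60.35
```

View pics/l2.png

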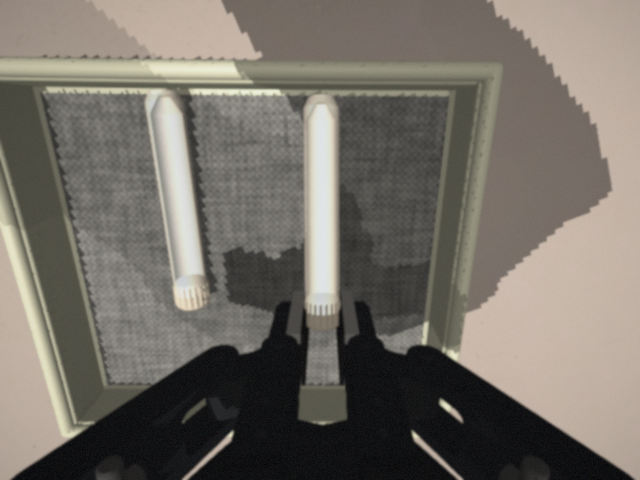

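Run:
```python
from h import *
release(); wshot("w13")
goto_joints(HOME)
if pick(-.020):
    views("13"); print(read_clock(),np.round(read_qpos()))
    a=np.array(read_tcp_pos()); move_l(np.r_[a[:2],.29],v=.12); wshot("w14")
    t=capture("top"); c=t["frame"][150:290,325:455][:,:,::-1]; cv2.imwrite("pics/tt3.png",cv2.resize(c,None,fx=4,fy=4,interpolation=cv2.INTER_CUBIC))
```

```text
low False
hit False [ 0.42121256 -0.15139638  0.13832103]
w 0.01250000074843616 [-0.2373479  -0.2723236   2.54735656]
[-0.32235607 -0.31789348 -0.39504073] 0.012513508649995295
68.6 [ 30.   2. -15. 119.   1.  60. -89.]
```

View pics/scene13.png

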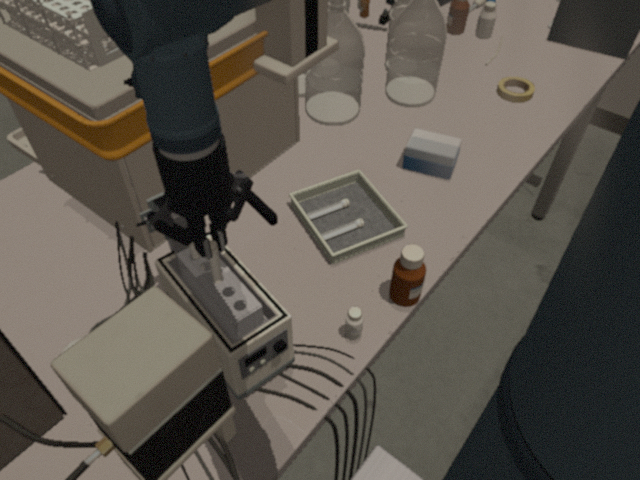

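View pics/w14.png

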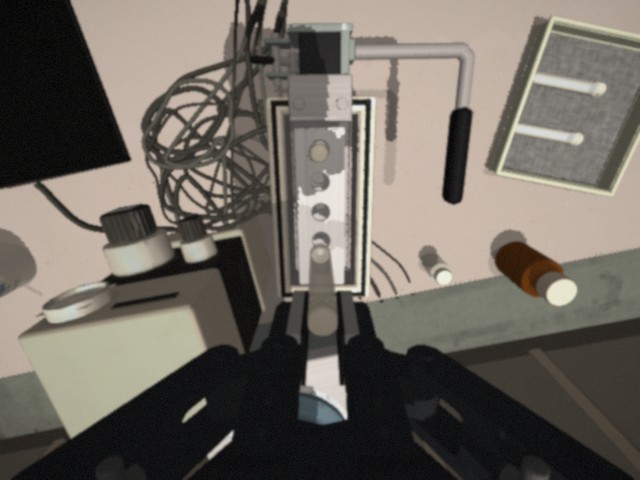

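View pics/tt3.png

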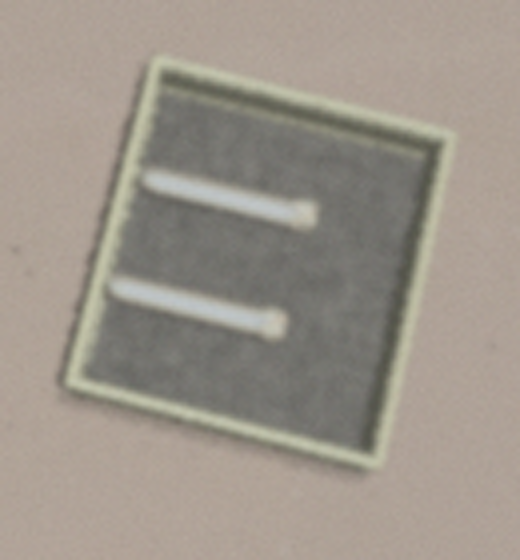

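Run:
```python
from h import *
q=np.array([.4385,-.4735,np.radians(-23.4)])
a,R=pose(q,.003,-.062,np.radians(55),np.radians(35),.26); print(np.round(ik(a,R)))
lay(q,.003,-.062,"l3")
```

```text
[ 48.  33.  16.  73. -35.  99.  42.]
touch True dz 0.0020589806072501965 [ 0.16120817 -1.21760859  3.29911406]
1 False [-0.  -1.3  6.8] 0.0127
2 False [ 0.4 -1.4  8.1] 0.0124
3 False [ 0.7 -0.5  4.6] 0.0123
4 False [0.9 0.9 1.4] 0.0123
5 False [0.8 0.7 2.2] 0.0124
6 False [-0.5 -0.5  2.4] 0.0122
77.6667
```

View pics/l3.png

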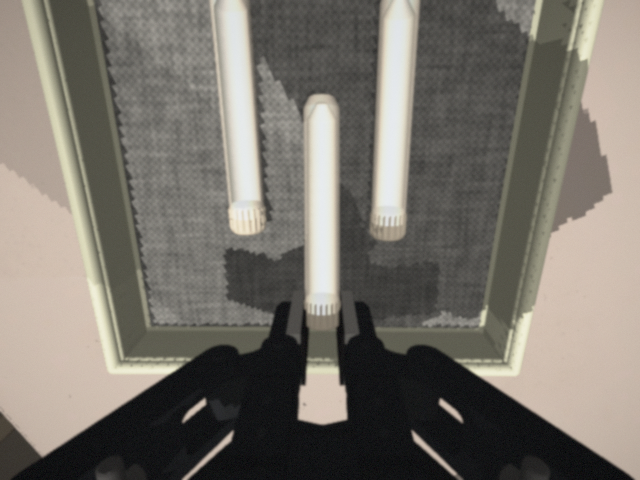

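Run:
```python
from h import *
q=np.array([.4385,-.4735,np.radians(-23.4)])
release(); wshot("w15")
goto_joints(HOME)
if pick(.036):
    a=np.array(read_tcp_pos()); move_l(np.r_[a[:2],.29],v=.12); wshot("w16"); views("16")
    a,R=pose(q,-.052,-.062,np.radians(55),np.radians(35),.26); print(read_width(),np.round(ik(a,R)),read_clock())
```

```text
low False
hit False [ 0.47584778 -0.16401763  0.1384502 ]
w 0.012345785662551336 [-0.15992979  0.2418127   2.17556244]
[-0.04708623 -0.478741   -0.66734329] 0.012456696833177247
0.012332093325274265 [ 53.  27.  11.  80. -31.  97.  43.] 87.3
```

View pics/w16.png

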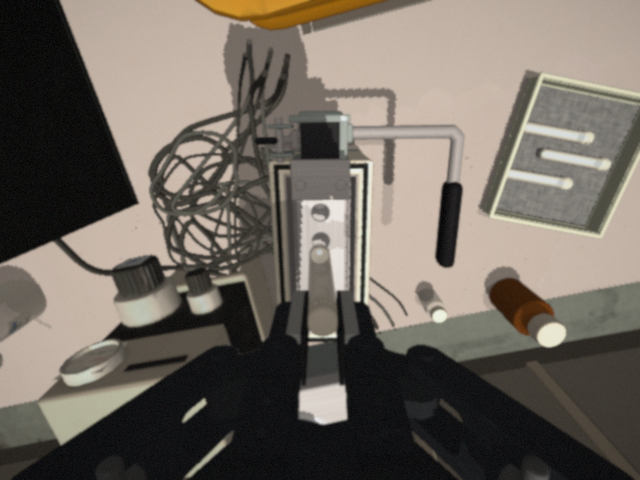

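View pics/top16.png

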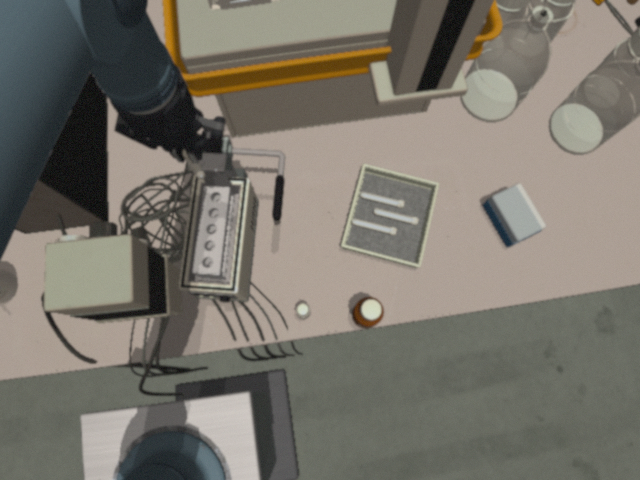

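Run:
```python
from h import *
q=np.array([.4385,-.4735,np.radians(-23.4)])
if lay(q,-.052,-.062,"l4"):
    release(); wshot("w17"); a=np.array(read_tcp_pos()); views("17"); print(read_clock(),read_wrist_force())
```

```text
touch True dz 0.002090989218334595 [-0.92755265 -1.08905281  3.49332479]
1 False [-1.7 -1.8  7. ] 0.0125
2 False [-1.4 -1.8  7.8] 0.0127
3 False [ 0.4 -2.1  5.6] 0.0126
4 False [1.3 0.7 3.4] 0.0126
5 False [ 0.5 -0.   2.1] 0.0127
6 False [-1.3 -1.7  3.8] 0.0127
95.1833
low False
98.5917 [ 0.22955051 -0.82316154  0.58978143]
```

View pics/w17.png

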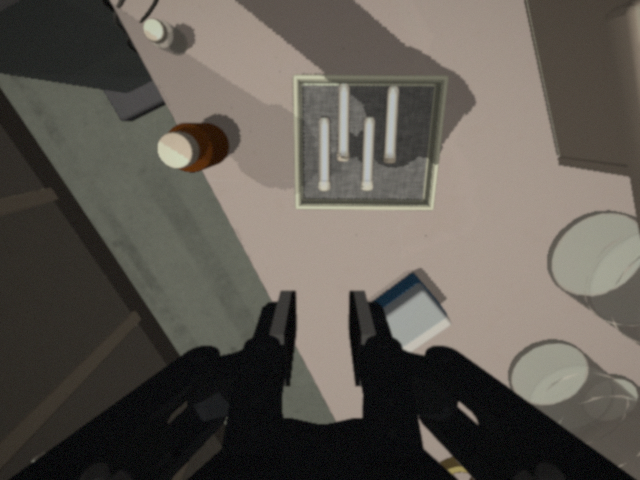

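View pics/scene17.png

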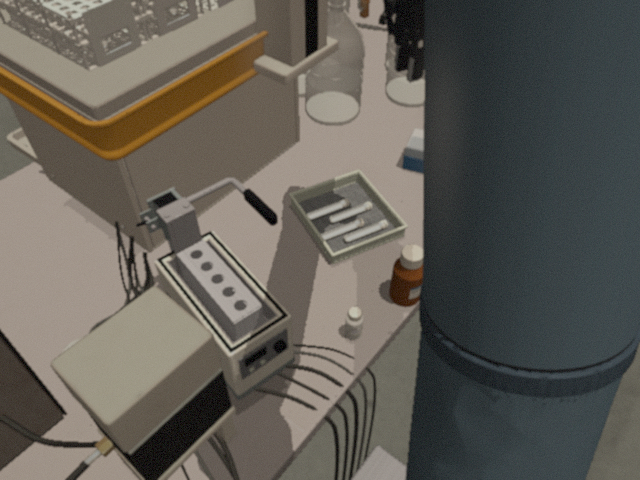

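All four tubes are lying in the tray, in the wrist view at columns 324, 344, 368 and 391, rows 85–190. The stand is upright and empty on the raised lift, and the vial and bottle haven't moved. I'm handing in the job.

Run:
```python
from h import *
close_job(); print("done")
```

```text
the job is handed in; nothing more can be done
done
```

The job is done and handed in at about 99 s of the 210 s allowed. The lift was raised by its grip, caught on the pawl and let go. I then pulled all four tubes present straight up and laid them flat in the tray, cap ends held almost to the liner before release. The fifth place (+28 mm) was empty from the start.

**Final pictures:** the lift is holding itself up, and the empty stand is upright on its shelf. All four tubes lie inside the tray, the vial and bottle are untouched, and the gripper is clear of everything.

**What disagreed or went wrong:**
- **Fingertips:** they sit about 38 mm behind the reported TCP, not at it. My first grasp of the lift grip therefore closed on air. I found the offset by gently touching the table and corrected for it.
- **Tray:** it was knocked about 4 cm after the first tube was in. I measured its position again before laying the others.
- **First tube:** it lies a few degrees askew, but inside the tray.
- **Tray-corner fits:** they were off by up to 3 mm, which the tube spacing allowed for.

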